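# Hold the bar blender on pulse

### The job

The filled blending cup, the capped steel one with the ribbed black blade collar, is standing among other bar things in the steel pan: take it out, upright, leave the other things standing in the pan, and set it down fully home in the round socket on the blender base, without dropping it, and let go of it. Only then turn the blender's dial clockwise past the first and second click to its third position, pulse (three dots), which springs back when let go. Keep holding the dial there: the program finishes while the gripper still holds it at pulse.

Things in the scene. Friction and masses are not known exactly. Their poses are not given: they have to be found in the camera images.
- blend_cup: Blending cup, loose, 0.25 to 0.5 kg: closed steel beaker 52 mm in diameter, mouth down in a ribbed black collar 59 mm in diameter and 28 mm high with a 2.5 mm bevel at its foot; 115 mm high in all. The steel wall is straight from 28 to 104 mm above the foot, then rounds off to the top. Round: its yaw does not matter. Origin: centre of the underside, z up the axis.
- pan: Stainless steel pan, fixed, 246 x 306 mm over the walls (x by y of its own frame), rim at 66 mm, walls 3 mm. Origin: centre of the underside; the inner floor is 3 mm above it. Holds six things upright, roughly in two rows of three (rows 104 mm apart along x, 92 mm apart along y); which thing stands in which place varies.
- blender: Blender base, fixed, 230 mm deep (x), 150 mm wide (y): aluminium motor block 94 mm high at the back with the round black socket on its top, black console at the front that slopes down to the front (-x) by 0.384 rad (22 degrees) and carries the dial. Origin: centre of the underside; x from the console to the socket, z up. It may stand left or right of the pan, turned by up to 0.3 rad.
- socket_seat (a point): Point in the middle of the socket, at the height on which the cup's underside rests when fully home (98 mm above the worktop). The socket is a black ring of 64 mm inner diameter, flared to 71 mm at its mouth, which is 20 mm above this point; outer diameter 83 mm. Axes as the blender's; 114 mm behind the point where the dial's axis meets the console.
- dial_grip (a point): Point on the dial's axis at the top of its grip bar, which is 46 mm long, 13 mm wide and stands 23 mm above the dial's skirt, a disc 54 mm wide and 10 mm high over the console. Turns with the dial: x along the bar to the end with the pointer line, y across the bar, z out along the axis, square to the console (leans 0.384 rad towards the blender's front). Clockwise is about -z.
- dial (a joint): Dial angle, rad, clockwise seen from above: 0 off (one dash), its start, pointer 0.66 rad left of up the console; 0.44 first click (one dot) and 0.88 second (two dots), where it stays by itself; 1.32 third, pulse (three dots), in place beyond 1.22; stop at 1.37. Clicks take 0.07 Nm; past 0.96 a spring pulls it back to the second, 0.12 to 0.16 Nm, so grip firmly (60 N) and turn a little on.
- tumbler: Glass tumbler, bystander in the pan, mouth down, 69 mm in diameter, 87 mm high, loose. Origin: centre of the underside.
- spice_jar: Spice jar with a wide cap, bystander in the pan, 45 mm in diameter, 106 mm high, loose. Origin: centre of the underside.
- salt_mill: Small glass shaker with a domed metal top, bystander in the pan, 44 mm in diameter, 90 mm high, loose. Origin: centre of the underside.
- jigger: Steel double jigger with a narrow waist, bystander in the pan, 47 mm in diameter, 78 mm high, loose. Origin: centre of the underside.
- shot_glass: Shot glass, bystander in the pan, mouth down, 46 mm in diameter, 57 mm high, loose. Origin: centre of the underside.
Not all that is in view belongs to the job. What is shaped like the blend_cup but pink or red is not meant.

How it is judged (in metres and radians):
On the way, in this order (a step that is already met when the one before it is completed fails the run):
1. the blending cup is taken up out of the pan (z of blend_cup in the frame of pan above 0.05 m), for 0.1 s.
2. the cup stands fully home in the socket and is let go (horizontal distance between blend_cup and socket_seat below 0.005 m and z of blend_cup in the frame of socket_seat between -0.004 and 0.004 m and angle between blend_cup's own z axis and vertical below 0.07 rad and contact force between the fingers and blend_cup below 0.3 N), for 0.2 s.
3. the dial is turned to its third position and held there (horizontal distance between blend_cup and socket_seat below 0.005 m and z of blend_cup in the frame of socket_seat between -0.004 and 0.004 m and angle between blend_cup's own z axis and vertical below 0.07 rad and value of joint dial above 1.22 rad), for 0.5 s.
At the end, for the whole second after the job is handed in: The gripper's fingers still touch the dial with more than 0.5 N and hold it beyond 1.22 rad (third position); the cup stands home in the socket (within 5 mm sideways, 4 mm in height, 0.07 rad of upright), at rest and untouched by the arm; the other five things stand in the pan (all of step 3 and contact force between each of the arm, the fingers and blend_cup below 0.3 N and contact force between the fingers and blender above 0.5 N and linear speed of blend_cup below 0.03 m/s and angle between each of tumbler, spice_jar, salt_mill, jigger, shot_glass's own z axis and vertical below 0.3 rad and z of each of tumbler, spice_jar, salt_mill, jigger, shot_glass in the frame of pan below 0.03 m); the arm keeps its last pose, push and grip.
It fails at once if the dial is turned on (beyond 0.25 rad) without the cup home in the socket (value of joint dial above 0.25 rad and not (horizontal distance between blend_cup and socket_seat below 0.005 m and z of blend_cup in the frame of socket_seat between -0.004 and 0.004 m and angle between blend_cup's own z axis and vertical below 0.07 rad)).
It fails at once if the cup is tipped by more than 0.7 rad (angle between blend_cup's own z axis and vertical above 0.7 rad).
It fails at once if the cup is dropped (moves faster than 0.6 m/s with no finger on it) (linear speed of blend_cup above 0.6 m/s and contact force between the fingers and blend_cup below 0.05 N).
It fails at once if another thing in the pan is knocked over or taken out of it (angle between any of tumbler, spice_jar, salt_mill, jigger, shot_glass's own z axis and vertical above 0.7 rad or z of any of tumbler, spice_jar, salt_mill, jigger, shot_glass in the frame of pan above 0.06 m).
It also fails if it takes over 61 s, if anything falls off the work surface, if the arm or the gripper's body presses on something with over 40 N, if the wrist force passes 120 N, or if a joint passes its speed limit or range.

### The arm

A 6-joint arm with a two-finger parallel gripper is mounted at the origin on a cart in front of the work surface, level with it; the furniture and walls round the work are solid. World frame = base frame: x ahead of the robot, y to its left, z up, the work surface at z = 0. Lengths are in mm, angles in rad, forces in N, time in s.
With the tool pointing down it reaches from about 325 to 900 mm from the base axis. Payload 6.1 kg.
Tool frame: the origin (TCP) lies on the mounting face of the last link; the fingertips stand 173 mm ahead of it and the grasp point (between the pads) lies 155 mm ahead of it; z points along the fingers, y is the line along which they close (so a half turn about z gives the same grasp; the last joint's range is limited). The gripper opens to 85 mm and grips with 20 to 120 N. Pads are 22 mm wide; open, the fingers measure 114 mm over their backs; the gripper's body (76 mm by 85 mm) begins 54 mm behind the grasp point. The pads swing forward as they close: fully open they stand 13 mm farther back than shut.
Start: joints at [1.17, 0.22, 1.526, -0, 1.395, -0.126], TCP at [169.596, 601.544, 404.7] pointing down, gripper open.
Joint ranges: [-2.98, 2.98], [-0.91, 2.08], [0.09, 2.57], [-1.24, 4.39], [0.2, 2.65], [-2.68, 2.68]. Speed limits (rad/s): [2.57, 2.57, 3.01, 3.14, 3.14, 3.14].

### API

Orientations are given as a rotation vector (axis times angle).
In Python, from workcell import * gives the robot as it stands.
- The arm moves only by the tool step_arm, never from a script. Its argument "series" is one flat list of numbers, 6 for each row, row after row: the shift along the tool's x, y, z in m, then the turn, a rotation vector about the tool's x, y, z in rad. A call has exactly 8 rows; each row shifts and turns the commanded pose from where the row before left it, along the tool's axes as they then stand; what a row does not reach is not made up. A row lasts 1/8 s, in which the tool goes at most 62.5 mm and 10.7 degrees, less where a joint would pass 70% of its speed; a pose out of reach is approached as far as the arm can. A call with a gripper value outside its range is refused whole. "grip" is the opening, from 0 (shut) to 1 (fully open), set as the call begins (left out, the last holds). The fingers move at their own pace and stop on an object; "force" is the grip in N (left out, the last holds). Time passes only in rows, so rows that do not move let the fingers close, or fill a call up. It gives the time, the measured TCP pose, the force, the opening and the grip force at its end, in the units of the state.
- get_state(): the state, without advancing time (a new reading comes with each control period).
- capture(name): name is "scene" or "top"; returns a dict with "frame" (384x512x3 uint8, red, green, blue), "depth" (384x512 float32, mm along the optical axis (not along the pixel's ray), 0 where there is no reading), "fx", "fy", "cx", "cy" (pixels), "dist_coeffs" ([k1, k2, p1, p2, k3] as OpenCV has them; the pictures are not rectified), "pose" (4x4, takes a point from camera to world coordinates). Camera axes: x right, y down, z forward; pixel columns grow to the right and rows downward; lengths in mm; the calibration is good to about 2 mm. A picture is of the moment at which its call begins.
- close_job(): hands the job in; it is judged then, once.
The state is a dict: "t": time; "q": joint angles; "qvel": joint speeds; "joint_torque": joint torques, N m; "tcp_pos": TCP position; "orientation": TCP orientation; "ft_force": force on the tool from outside, world axes, zero at the start; "ft_torque": the same for the moment, N m; "finger_gap": finger opening in mm; "gripper_force": force on a finger pad.
Only numpy, scipy, OpenCV 4.12 (cv2) and the standard library are available. Lean on these libraries where they do the work, as an engineer would, in place of code of your own. Each camera call takes 0.05 s, during which the arm holds its last target. There are 200 camera calls.

## Working session

There is one attempt and no reset: what is moved stays moved. The work goes in short steps, Python scripts to look and compute and a tool call to move; the robot and the scene stay as the last step left them, time stands still between calls to the robot, and variables do not carry over. Pictures are saved under pics/ and viewed, at most 10 in all, crops included, and the job is handed in when it is done.

Besides the shell and the picture viewer there is one more tool, called after "Call:" by a JSON object that holds its "op" and its "data". step_arm: Moves the arm, as the interface text tells. Its arguments: {"type":"object","properties":{"series":{"type":"array"},"grip":{"type":"number"},"force":{"type":"number"}},"required":["series"]}

```bash
mkdir -p pics; ls
cat > h.py <<'E'
from workcell import *
import numpy as np, cv2
from scipy.spatial.transform import Rotation as R
def pts(c):
    "world xyz (mm) for every pixel, HxWx3"
    h,w=c["depth"].shape
    K=np.array([[c["fx"],0,c["cx"]],[0,c["fy"],c["cy"]],[0,0,1.]])
    u,v=np.meshgrid(np.arange(w),np.arange(h))
    n=cv2.undistortPoints(np.stack([u,v],-1).reshape(-1,1,2).astype(float),K,np.array(c["dist_coeffs"],float)).reshape(h,w,2)
    P=np.dstack([n,np.ones((h,w))])*c["depth"][...,None]
    T=np.array(c["pose"]); P=P@T[:3,:3].T+T[:3,3]; P[c["depth"]==0]=np.nan
    return P
def snap(n,f):
    c=capture(n); cv2.imwrite(f"pics/{f}.png",c["frame"][...,::-1]); P=pts(c); np.savez(f"{f}.npz",P=P,f=c["frame"],d=c["depth"],pose=c["pose"]); return c,P
E
python3 - <<'E'
from h import *
a,_=snap("scene","s0");b,_=snap("top","t0")
print(a["pose"],b["pose"],b["fx"]);s=get_state();print(s)
cv2.imwrite("pics/both.png",cv2.resize(np.vstack([a["frame"],b["frame"]])[...,::-1],(400,600)))
E
```

```text
pics
[[ 8.38766696e-01 -2.88722237e-01  4.61638278e-01 -9.65047432e+01]
 [-5.44205729e-01 -4.71972456e-01  6.93600840e-01 -8.57036175e+02]
 [ 1.76225661e-02 -8.32995481e-01 -5.52999073e-01  7.75331200e+02]
 [ 0.00000000e+00  0.00000000e+00  0.00000000e+00  1.00000000e+00]] [[-1.34205096e-02 -9.83061225e-01  1.82785442e-01  3.11633604e+02]
 [-9.99608856e-01  8.70472900e-03 -2.65774923e-02 -9.91807171e-01]
 [ 2.45362044e-02 -1.83070630e-01 -9.82793528e-01  1.01264976e+03]
 [ 0.00000000e+00  0.00000000e+00  0.00000000e+00  1.00000000e+00]] 363.4340481327281
{'t': 0.1, 'q': array([ 1.16989264e+00,  2.21179181e-01,  1.52753485e+00,  2.14726290e-05,
        1.39469143e+00, -1.26120251e-01]), 'qvel': array([-0.00040944, -0.00176441, -0.00225064, -0.0009749 , -0.00015661,
       -0.0004078 ]), 'joint_torque': array([ 7.60262246e-04, -4.98248076e+01, -3.90546584e+01, -2.49341122e-05,
        5.77486193e-03, -5.28440992e-06]), 'tcp_pos': array([169.50113336, 601.31771979, 403.6683851 ]), 'orientation': array([-4.30210409e-01, -3.11149820e+00,  2.74018674e-03]), 'ft_force': array([0.6270632 , 0.97419778, 1.55635546]), 'ft_torque': array([ 0.02814578, -0.04111023, -0.04494262]), 'gripper_force': 0.0, 'finger_gap': 85.44419892842024}
```

View pics/s0.png

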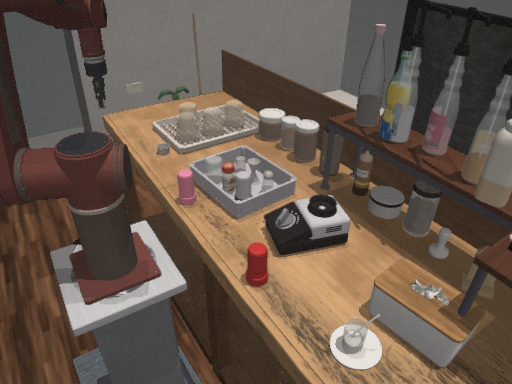

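View pics/t0.png

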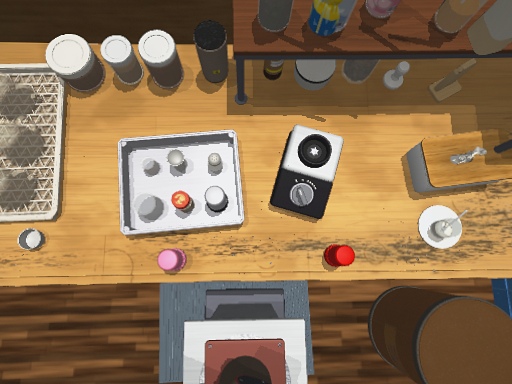

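The pan is at about (180,180) in the top view and the blender is right of it: socket (314,151), dial (301,194). Possible cups are the steel item with a dark foot at top (215,198), plus the pink (172,260) and red (340,256) decoys outside the pan. I'll check with an enlarged crop.

Run:
```python
from h import *
s=np.load("s0.npz");t=np.load("t0.npz")
a=cv2.resize(s["f"][140:260,180:360],None,fx=4.4,fy=4.4,interpolation=2)[:300] if 0 else cv2.resize(s["f"][140:215,185:300],(460,300),interpolation=2)
b=cv2.resize(t["f"][120:240,110:350],(600,300),interpolation=2)
im=np.zeros((600,600,3),np.uint8);im[:300,:460]=a;im[300:]=b
cv2.imwrite("pics/crop.png",im[...,::-1])
P=t["P"]
for n,(u,v) in dict(cup=(215,193),socket=(314,151),dial=(301,194)).items():
    print(n,P[v-4:v+5:2,u-4:u+5:2].reshape(-1,3).round()[::3].tolist())
```

```text
cup [[480.0, 80.0, 119.0], [481.0, 66.0, 115.0], [475.0, 75.0, 120.0], [476.0, 61.0, 117.0], [470.0, 70.0, 117.0], [466.0, 80.0, 117.0], [465.0, 65.0, 119.0], [460.0, 75.0, 117.0], [460.0, 61.0, 117.0]]
socket [[594.0, -176.0, 97.0], [595.0, -192.0, 97.0], [589.0, -181.0, 97.0], [589.0, -197.0, 98.0], [584.0, -186.0, 97.0], [577.0, -175.0, 100.0], [577.0, -191.0, 100.0], [572.0, -180.0, 99.0], [573.0, -196.0, 98.0]]
dial [[479.0, -137.0, 104.0], [482.0, -155.0, 85.0], [474.0, -142.0, 102.0], [478.0, -161.0, 81.0], [468.0, -147.0, 106.0], [467.0, -140.0, 79.0], [463.0, -152.0, 103.0], [462.0, -145.0, 78.0], [459.0, -158.0, 99.0]]
```

View pics/crop.png

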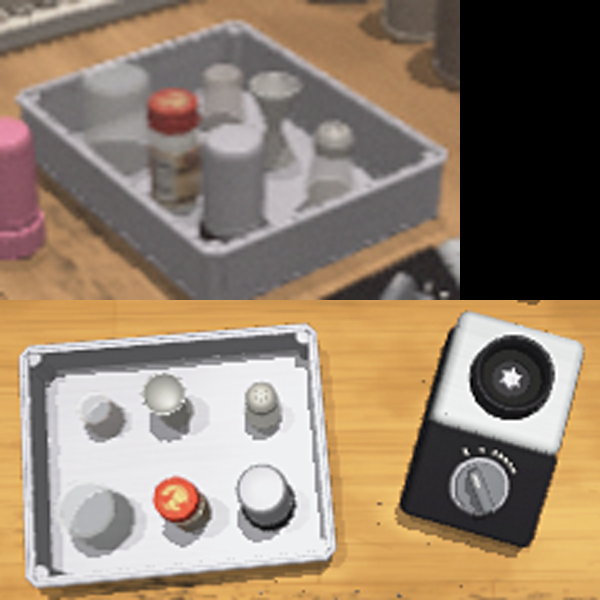

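The crop confirms it: the steel capped one with the black collar, top (215,198) / scene (235,180), is the cup; the spice jar (red cap) stands next to it. Now I'll fit the positions.

Run:
```python
from h import *
from scipy.optimize import least_squares
def circ(p):
    f=lambda x:np.hypot(p[:,0]-x[0],p[:,1]-x[1])-x[2]
    r=least_squares(f,[*p[:,:2].mean(0),30],loss="soft_l1",f_scale=1.5);return r.x.round(1),np.std(f(r.x)).round(1)
for k in ("s0","t0"):
    d=np.load(k+".npz");P=d["P"].reshape(-1,3)
    near=lambda c,r:P[np.hypot(P[:,0]-c[0],P[:,1]-c[1])<r]
    q=near((472,70),50)
    top=q[(q[:,2]>108)&(np.hypot(q[:,0]-472,q[:,1]-70)<33)]
    print(k,"cup top n",len(top),"mid",((top.min(0)+top.max(0))/2).round(1), "wall fit",circ(q[(q[:,2]>40)&(q[:,2]<100)&(np.hypot(q[:,0]-472,q[:,1]-70)<34)]))
    q=near((583,-185),50); r=q[(q[:,2]>112)&(q[:,2]<124)]
    # ring top: annulus 71..83 -> mean radius 38.5
    print("ring",len(r),circ(r),((r.min(0)+r.max(0))/2).round(1),np.median(r[:,2]))
    q=near((470,-150),45); b=q[(q[:,2]>96)]
    print("bar",len(b),b.mean(0).round(1),b.max(0).round(),b.min(0).round())
    # motor block edges: 
    m=P[(P[:,2]>88)&(P[:,2]<97)&(P[:,0]>480)&(P[:,0]<680)&(abs(P[:,1]+170)<120)]
    print("block",cv2.minAreaRect(m[:,:2].astype(np.float32)))
    pn=P[(P[:,2]>58)&(P[:,2]<72)&(P[:,0]>380)&(P[:,0]<700)&(P[:,1]>-10)&(P[:,1]<340)]
    print("pan",cv2.minAreaRect(pn[:,:2].astype(np.float32)))
```

```text
s0 cup top n 117 mid [464.5  68.8 114.6] wall fit (array([466.4,  71.8,  25.7]), np.float64(1.6))
ring 179 (array([ 579.9, -187.4,   37.3]), np.float64(2.5)) [ 580.9 -185.5  116.8] 117.1063835783118
bar 46 [ 468.2 -151.5  101.3] [ 484. -141.  109.] [ 446. -162.   97.]
block ((561.5654907226562, -181.15545654296875), (137.45309448242188, 167.35365295410156), 72.81006622314453)
pan ((515.8069458007812, 165.3733367919922), (262.8015441894531, 325.6900939941406), 4.375982761383057)
t0 cup top n 324 mid [465.6  72.1 114.8] wall fit (array([466.4,  72.5,  26. ]), np.float64(0.3))
ring 289 (array([ 582.4, -185.5,   36.5]), np.float64(2.5)) [ 583.2 -186.3  117.7] 118.07260983684421
bar 76 [ 467.1 -148.2  102.3] [ 487. -137.  111.] [ 446. -160.   96.]
block ((562.702880859375, -179.46559143066406), (137.03562927246094, 170.58200073242188), 72.78337860107422)
pan ((516.259521484375, 168.01272583007812), (261.7778625488281, 321.7429504394531), 4.7638163566589355)
```

Call:
{"op": "step_arm", "data": {"series": [0,0,0,0,0,0.162,0,0,0,0,0,0.162,0,0,0,0,0,0.162,0,0,0,0,0,0.162,0,0,0,0,0,0.162,0,0,0,0,0,0.162,0,0,0,0,0,0.162,0,0,0,0,0,0.162], "grip": 1}}

```text
t: 1.1
tcp_pos: [169.6, 601.4, 404.0]
orientation: [2.227, 2.215, -0.002]
ft_force: [0.3, -0.8, 0.9]
finger_gap: 85.4
gripper_force: 0.0
```

Call:
{"op": "step_arm", "data": {"series": [-0.033,0.018,0,0,0,0,-0.033,0.018,0,0,0,0,-0.033,0.018,0,0,0,0,-0.033,0.018,0,0,0,0,-0.033,0.018,0,0,0,0,-0.033,0.018,0,0,0,0,-0.033,0.018,0,0,0,0,-0.033,0.018,0,0,0,0]}}

```text
t: 2.1
tcp_pos: [313.9, 336.4, 404.3]
orientation: [-2.221, -2.222, 0.001]
ft_force: [-0.2, 0.4, 0.2]
finger_gap: 85.0
gripper_force: 0.0
```

Call:
{"op": "step_arm", "data": {"series": [-0.033,0.019,0,0,0,0,-0.033,0.019,0,0,0,0,-0.033,0.019,0,0,0,0,-0.033,0.019,0,0,0,0,-0.033,0.019,0,0,0,0,-0.033,0.019,0,0,0,0,-0.033,0.019,0,0,0,0,-0.033,0.019,0,0,0,0]}}

```text
t: 3.1
tcp_pos: [465.9, 72.4, 404.4]
orientation: [-2.221, -2.221, 0.0]
ft_force: [0.5, 0.5, -0.3]
finger_gap: 85.5
gripper_force: 0.0
```

Call:
{"op": "step_arm", "data": {"series": [0,0,0.022,0,0,0,0,0,0.022,0,0,0,0,0,0.022,0,0,0,0,0,0.022,0,0,0,0,0,0.022,0,0,0,0,0,0.022,0,0,0,0,0,0.02,0,0,0,0,0,0.016,0,0,0]}}

```text
t: 4.1
tcp_pos: [465.2, 73.6, 235.5]
orientation: [-2.221, -2.221, 0.001]
ft_force: [-0.4, 0.3, -0.6]
finger_gap: 85.6
gripper_force: 0.0
```

Call:
{"op": "step_arm", "data": {"series": [0,0,0,0,0,0,0,0,0,0,0,0,0,0,0,0,0,0,0,0,0,0,0,0,0,0,0,0,0,0,0,0,0,0,0,0,0,0,0,0,0,0,0,0,0,0,0,0], "grip": 0, "force": 50}}

```text
t: 5.1
tcp_pos: [466.0, 73.6, 237.5]
orientation: [2.221, 2.221, 0.001]
ft_force: [-2.1, -0.7, 5.9]
finger_gap: 51.7
gripper_force: 53.0
```

Call:
{"op": "step_arm", "data": {"series": [0,0,-0.008,0,0,0,0,0,-0.02,0,0,0,0,0,-0.022,0,0,0,0,0,-0.022,0,0,0,0,0,-0.022,0,0,0,0,0,-0.022,0,0,0,0,0,-0.022,0,0,0,0,0,-0.022,0,0,0]}}

```text
t: 6.1
tcp_pos: [465.2, 73.5, 397.0]
orientation: [-2.221, -2.221, 0.001]
ft_force: [0.3, 0.8, -3.3]
finger_gap: 51.7
gripper_force: 52.8
```

Call:
{"op": "step_arm", "data": {"series": [-0.025,0.011,0,0,0,0,-0.025,0.011,0,0,0,0,-0.025,0.011,0,0,0,0,-0.025,0.011,0,0,0,0,-0.025,0.011,0,0,0,0,-0.025,0.011,0,0,0,0,-0.025,0.011,0,0,0,0,-0.025,0.011,0,0,0,0]}}

```text
t: 7.1
tcp_pos: [553.6, -127.2, 396.1]
orientation: [-2.221, -2.22, 0.001]
ft_force: [-0.4, 0.1, -2.7]
finger_gap: 51.4
gripper_force: 52.9
```

Run:
```python
from h import *
from scipy.optimize import least_squares
print(get_state()["tcp_pos"],get_state()["ft_force"])
a,_=snap("scene","s1");b,_=snap("top","t1")
im=np.vstack([cv2.resize(a["frame"][120:270,200:400],(400,300),interpolation=2),cv2.resize(b["frame"][90:240,200:400],(400,300),interpolation=2)])
cv2.imwrite("pics/c1.png",im[...,::-1])
s=get_state()["tcp_pos"]
def circ(p):
    f=lambda x:np.hypot(p[:,0]-x[0],p[:,1]-x[1])-x[2]
    r=least_squares(f,[*p[:,:2].mean(0),30],loss="soft_l1",f_scale=1.);return r.x.round(1),np.std(f(r.x)).round(2)
for k in ("s1","t1"):
    P=np.load(k+".npz")["P"].reshape(-1,3)
    q=P[np.hypot(P[:,0]-s[0],P[:,1]-s[1])<38]
    for lo,hi in ((162,186),(194,235)):
        p=q[(q[:,2]>lo)&(q[:,2]<hi)]
        if len(p)>8: print(k,lo,len(p),circ(p), p[:,2].min())
    print("low",np.sort(q[(q[:,2]>130)][:,2])[:6].round())
```

```text
[ 553.58782428 -127.2211692   396.10979006] [-0.3704979   0.14839726 -2.67675051]
s1 162 122 (array([ 551.5, -129.7,   26.9]), np.float64(1.6)) 163.93757820256053
s1 194 217 (array([ 551.7, -127.7,   25.4]), np.float64(2.28)) 194.28111281693282
low [164. 164. 164. 164. 164. 166.]
low [190. 190. 192. 207. 218. 221.]
```

View pics/c1.png

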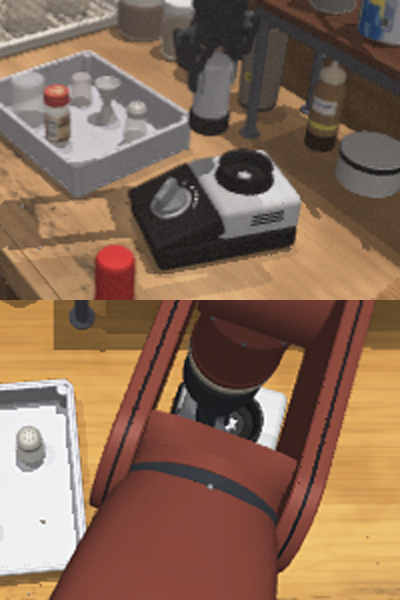

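Call:
{"op": "step_arm", "data": {"series": [-0.015,0.007,0,0,0,0,-0.015,0.008,0,0,0,0,-0.014,0.007,0,0,0,0,-0.014,0.007,0,0,0,0,0,0,0.005,0,0,0,0,0,0.007,0,0,0,0,0,0.007,0,0,0,0,0,0.006,0,0,0]}}

```text
t: 8.2
tcp_pos: [582.4, -183.9, 370.9]
orientation: [-2.22, -2.221, 0.0]
ft_force: [1.0, -0.3, -2.3]
finger_gap: 51.3
gripper_force: 53.2
```

Run:
```python
from h import *
s=get_state();print(s["tcp_pos"],s["ft_force"])
a,_=snap("scene","s2")
cv2.imwrite("pics/c2.png",cv2.resize(a["frame"][130:260,250:370],(554,600),interpolation=2)[...,::-1])
```

```text
[ 582.40012352 -183.93561101  370.88353487] [ 0.97304659 -0.32297323 -2.32090472]
```

View pics/c2.png

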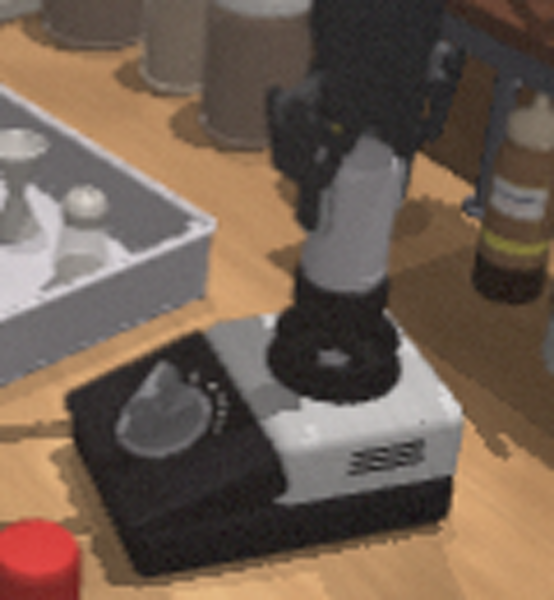

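Run:
```python
from h import *
d=np.load("s2.npz");P=d["P"];P0=np.load("s0.npz")["P"];pose=d["pose"]
f=lambda a:np.nanpercentile(a,[0,3,97,100]).round(1)
r=pose[:3,0]
for n,Q,c,lo,hi,rad in (("collar",P,(582,-185),138,160,36),("steel",P,(582,-185),168,195,36),("ring",P0,(582,-186),113,124,48),("ring_now",P,(582,-186),113,124,48)):
    m=(Q[...,2]>lo)&(Q[...,2]<hi)&(np.hypot(Q[...,0]-c[0],Q[...,1]-c[1])<rad)
    v,u=np.nonzero(m); q=Q[m]
    # per-row column extents
    ext=[(row,u[v==row].min(),u[v==row].max()) for row in np.unique(v)]
    print(n,len(q),"cols",[(int(a),(int(b)+int(e))/2,int(e-b+1)) for a,b,e in ext])
T=lambda p:(lambda c:(c[0]/c[2],c[1]/c[2]))(pose[:3,:3].T@(np.array(p)-pose[:3,3]))
for p in ((582.4,-186,118),(582.4,-186,150),(582.4,-186,180)): print(T(p))
```

```text
collar 125 cols [(188, 313.0, 1), (190, 313.0, 1), (191, 313.5, 2), (192, 313.5, 2), (193, 323.0, 21), (194, 323.0, 21), (195, 323.0, 21), (196, 322.5, 20), (197, 323.0, 19), (198, 323.5, 18), (199, 323.5, 16), (200, 324.0, 11), (201, 324.0, 5)]
steel 151 cols [(181, 316.0, 1), (182, 317.0, 3), (183, 324.0, 19), (184, 324.0, 19), (185, 324.0, 19), (186, 324.0, 19), (187, 324.0, 19), (188, 323.5, 18), (189, 324.0, 17), (190, 325.0, 15), (191, 325.0, 11), (192, 324.5, 8)]
ring 166 cols [(194, 320.0, 7), (195, 320.0, 15), (196, 320.5, 20), (197, 320.5, 22), (198, 321.5, 24), (199, 321.5, 26), (200, 322.0, 27), (201, 322.0, 27), (202, 322.5, 28), (203, 322.5, 28), (204, 323.0, 27), (205, 322.5, 26), (206, 323.0, 25), (207, 323.5, 22), (208, 323.0, 21), (209, 323.5, 18), (210, 324.0, 13), (211, 327.0, 1)]
ring_now 104 cols [(196, 311.5, 2), (197, 311.5, 4), (198, 321.5, 24), (199, 321.5, 26), (200, 322.0, 27), (201, 322.0, 27), (202, 322.5, 28), (203, 322.5, 28), (204, 323.0, 27), (205, 322.5, 26), (206, 323.0, 25), (207, 323.0, 23), (208, 323.5, 20), (209, 323.0, 17), (210, 323.5, 12)]
(np.float64(0.16866830609605027), np.float64(0.03048858760333141))
(np.float64(0.17182367011871197), np.float64(0.00726679040999036))
(np.float64(0.17487335624358452), np.float64(-0.015177273788788342))
```

The cup is upright and lines up with the ring (collar column 323, expected about 323.5), so I'll lower it.

Call:
{"op": "step_arm", "data": {"series": [0,0,0.004,0,0,0,0,0,0.004,0,0,0,0,0,0.004,0,0,0,0,0,0.004,0,0,0,0,0,0.004,0,0,0,0,0,0.004,0,0,0,0,0,0.003,0,0,0,0,0,0.003,0,0,0]}}

```text
t: 9.25
tcp_pos: [582.6, -184.4, 341.5]
orientation: [2.221, 2.222, -0.0]
ft_force: [0.8, 0.1, -3.1]
finger_gap: 51.5
gripper_force: 53.2
```

Call:
{"op": "step_arm", "data": {"series": [0,0,0.002,0,0,0,0,0,0.002,0,0,0,0,0,0.001,0,0,0,0,0,0.001,0,0,0,0,0,0.001,0,0,0,0,0,0,0,0,0,0,0,0,0,0,0,0,0,0,0,0,0]}}

```text
t: 10.25
tcp_pos: [582.6, -184.5, 334.8]
orientation: [2.221, 2.221, 0.0]
ft_force: [-0.2, -0.4, -3.2]
finger_gap: 51.1
gripper_force: 53.2
```

Call:
{"op": "step_arm", "data": {"series": [0,0,0.001,0,0,0,0,0,0.001,0,0,0,0,0,0.001,0,0,0,0,0,0,0,0,0,0,0,0,0,0,0,0,0,0,0,0,0,0,0,0,0,0,0,0,0,0,0,0,0]}}

```text
t: 11.25
tcp_pos: [582.6, -184.5, 332.5]
orientation: [2.221, 2.221, -0.0]
ft_force: [-2.7, 1.2, 5.1]
finger_gap: 51.7
gripper_force: 53.8
```

Contact came at the predicted home height (332.5). I'll press 0.5 mm more, then release.

Call:
{"op": "step_arm", "data": {"series": [0,0,0.0005,0,0,0,0,0,0,0,0,0,0,0,0,0,0,0,0,0,0,0,0,0,0,0,0,0,0,0,0,0,0,0,0,0,0,0,0,0,0,0,0,0,0,0,0,0]}}

```text
t: 12.25
tcp_pos: [582.6, -184.5, 332.5]
orientation: [2.221, 2.221, -0.0]
ft_force: [-6.0, 2.0, 8.0]
finger_gap: 51.4
gripper_force: 54.1
```

Call:
{"op": "step_arm", "data": {"series": [0,0,0,0,0,0,0,0,0,0,0,0,0,0,0,0,0,0,0,0,0,0,0,0,0,0,0,0,0,0,0,0,0,0,0,0,0,0,0,0,0,0,0,0,0,0,0,0], "grip": 1}}

```text
t: 13.25
tcp_pos: [582.6, -184.5, 331.2]
orientation: [2.221, 2.221, 0.0]
ft_force: [0.1, 0.2, 0.1]
finger_gap: 85.7
gripper_force: 0.0
```

Call:
{"op": "step_arm", "data": {"series": [0,0,-0.01,0,0,0,0,0,-0.02,0,0,0,0,0,-0.02,0,0,0,0,0,-0.02,0,0,0,0,0,-0.02,0,0,0,0,0,-0.02,0,0,0,0,0,0,0,0,0,0,0,0,0,0,0]}}

```text
t: 14.25
tcp_pos: [582.5, -184.4, 440.5]
orientation: [-2.221, -2.221, 0.001]
ft_force: [-0.4, 0.3, -0.6]
finger_gap: 85.6
gripper_force: 0.0
```

Call:
{"op": "step_arm", "data": {"series": [0,-0.02,0,0,0,0,0,-0.03,0,0,0,0,0.01,-0.03,0,0,0,0,0.01,-0.03,0,0,0,0,0.01,-0.03,0,0,0,0,0.01,-0.03,0,0,0,0,0.01,-0.02,0,0,0,0,0,0,0,0,0,0]}}

```text
t: 15.25
tcp_pos: [391.7, -134.0, 440.3]
orientation: [-2.221, -2.221, 0.0]
ft_force: [-0.0, 0.0, -0.4]
finger_gap: 85.2
gripper_force: 0.0
```

Run:
```python
from h import *
a,_=snap("scene","s3");b,_=snap("top","t3")
im=np.vstack([cv2.resize(a["frame"][130:260,240:370],(400,300),interpolation=2),cv2.resize(b["frame"][100:230,250:380],(400,300),interpolation=2)])
cv2.imwrite("pics/c3.png",im[...,::-1])
s=get_state();print(s["tcp_pos"],s["q"])
P=np.load("s3.npz")["P"].reshape(-1,3);P0=np.load("t0.npz")["P"].reshape(-1,3)
q=P[(np.hypot(P[:,0]-582,P[:,1]+185)<30)&(P[:,2]>150)&(P[:,2]<225)];print("cup top z",np.percentile(q[:,2],[90,97,100]))
for k in ("s0","s3","t0"):
    Q=np.load(k+".npz")["P"].reshape(-1,3)
    yaw=-.30; e=np.array([np.cos(yaw),np.sin(yaw)]); n=np.array([-e[1],e[0]])
    d=Q[:,:2]-np.array([582.5,-186.]); bx=d@e; by=d@n; z=Q[:,2]
    # console plane fit: points away from the dial
    m=(bx>-170)&(bx<-75)&(abs(by)<66)&(np.hypot(bx+118,by)>42)&(z>40)&(z<110)
    A=np.c_[bx[m],by[m],np.ones(m.sum())]; w=np.ones(m.sum())
    for _ in range(8):
        c=np.linalg.lstsq(A*w[:,None],z[m]*w,rcond=None)[0]; w=1/(1+(abs(A@c-z[m])/2)**2)
    zc=c@[-114,0,1]
    print(k,"plane",c.round(3),m.sum(),"z axis foot",zc.round(1))
    # dial coords
    ax=np.array([-np.sin(.384),0,np.cos(.384)]);up=np.array([np.cos(.384),0,np.sin(.384)])
    v=np.c_[bx+114,by,z-zc]; h=v@ax; u=v@up; l=v[:,1]
    b=(np.hypot(u,l)<30)&(h>20)&(h<40); t=np.c_[u,l][b]
    sk=(np.hypot(u,l)<40)&(h>6)&(h<14)
    print(" bar n",len(t),"rect(up,left)",cv2.minAreaRect(t.astype(np.float32)),"h max",np.percentile(h[b],[50,95]).round(1),"pca",np.degrees(np.arctan2(*np.linalg.svd(t-t.mean(0))[2][0][::-1])).round(1),"mean",t.mean(0).round(1))
    print(" skirt",cv2.minEnclosingCircle(np.c_[u,l][sk].astype(np.float32)))
```

```text
[ 392.82643246 -134.5828351   440.78146357] [-5.20511921e-01 -3.30164491e-01  1.98684462e+00  1.76604526e-05
  1.48499171e+00 -5.20458193e-01]
cup top z [212.04320128 213.26012683 215.07273125]
s0 plane [  0.41    0.    116.713] 490 z axis foot 70.0
 bar n 80 rect(up,left) ((-0.7678384780883789, -2.767374038696289), (44.739654541015625, 15.547927856445312), 36.89971923828125) h max [30.  34.2] pca -144.4 mean [ 0.7 -5.3]
 skirt ((-0.2365097552537918, -3.876922130584717), 26.853473663330078)
s3 plane [ 4.13000e-01 -2.00000e-03  1.17002e+02] 483 z axis foot 70.0
 bar n 81 rect(up,left) ((1.5315494537353516, -2.7431869506835938), (45.19377899169922, 14.249380111694336), 37.711090087890625) h max [30.6 34.5] pca -142.7 mean [ 0.8 -5.8]
 skirt ((0.8671164512634277, -3.5575788021087646), 26.974367141723633)
t0 plane [4.07000e-01 2.00000e-03 1.16795e+02] 872 z axis foot 70.4
 bar n 91 rect(up,left) ((1.9420661926269531, -0.281036376953125), (44.51253890991211, 12.831510543823242), 37.61900329589844) h max [32.2 35.6] pca -142.4 mean [ 2.5 -0. ]
 skirt ((5.180181503295898, -1.2561984062194824), 29.03554344177246)
```

View pics/c3.png

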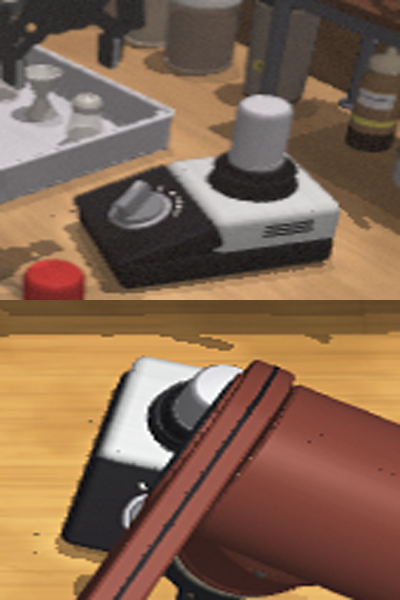

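Cup top is at z = 213, so it is home (98 + 115). The dial bar sits about where expected, at 0.66 rad. Next is the dial approach pose.

```bash
cat > d.py <<'E'
from h import *
yaw=-.30;E=R.from_euler("z",yaw).as_matrix();t=.384
ax=E@[-np.sin(t),0,np.cos(t)];up=E@[np.cos(t),0,np.sin(t)];left=E@[0,1,0]
C=np.array([582.5,-186,0])+E@[-114,0,0]+[0,0,70.2]+up*1.5-left*1.0
def tgt(h,a=.66):
    bar=up*np.cos(a)+left*np.sin(a); y=np.cross(bar,ax)  # = -bar y
    z=-ax;return C+ax*(h+155),np.c_[np.cross(y,z),y,z]
def go(h,a=.66):
    s=get_state();Rc=R.from_rotvec(s["orientation"]);p,Rt=tgt(h,a)
    print("target",p.round(1),"tcp",s["tcp_pos"].round(1),"q",s["q"].round(2))
    print("shift in tool now",Rc.inv().apply(p-s["tcp_pos"]).round(1),"rotvec",(Rc.inv()*R.from_matrix(Rt)).as_rotvec().round(4), "shift in target frame",(Rt.T@(p-s["tcp_pos"])).round(1))
E
python3 -c "
from d import *
go(31);go(91)"
```

```text
target [ 408.1 -133.1  243.2] tcp [ 392.8 -134.6  440.8] q [-0.52 -0.33  1.99  0.    1.48 -0.52]
shift in tool now [  1.5  15.2 197.6] rotvec [-0.3894  0.1227  1.1951] shift in target frame [-44.5 -42.  188.5]
target [ 386.6 -126.4  298.8] tcp [ 392.8 -134.6  440.8] q [-0.52 -0.33  1.99  0.    1.48 -0.52]
shift in tool now [  8.1  -6.2 141.9] rotvec [-0.3894  0.1227  1.1951] shift in target frame [-44.5 -42.  128.5]
```

Call:
{"op": "step_arm", "data": {"series": [0,0,0,-0.0487,0.0153,0.1494,0,0,0,-0.0487,0.0153,0.1494,0,0,0,-0.0487,0.0153,0.1494,0,0,0,-0.0487,0.0153,0.1494,0,0,0,-0.0487,0.0153,0.1494,0,0,0,-0.0487,0.0153,0.1494,0,0,0,-0.0487,0.0153,0.1494,0,0,0,-0.0487,0.0153,0.1494], "grip": 0.5, "force": 60}}

```text
t: 16.35
tcp_pos: [393.2, -134.9, 440.9]
orientation: [2.876, 0.515, 0.505]
ft_force: [-0.9, 0.3, -0.8]
finger_gap: 42.8
gripper_force: 0.0
```

Call:
{"op": "step_arm", "data": {"series": [-0.011,-0.011,0.01,0,0,0,-0.011,-0.011,0.018,0,0,0,-0.011,-0.01,0.02,0,0,0,-0.011,-0.01,0.02,0,0,0,0,0,0.02,0,0,0,0,0,0.02,0,0,0,0,0,0.02,0,0,0,0,0,0,0,0,0]}}

```text
t: 17.35
tcp_pos: [386.6, -126.1, 298.0]
orientation: [2.878, 0.524, 0.499]
ft_force: [0.1, 0.2, -0.3]
finger_gap: 42.6
gripper_force: 0.0
```

```bash
python3 -c "
from d import *
go(91);go(31)
a,_=snap('scene','s4')
cv2.imwrite('pics/c4.png',cv2.resize(a['frame'][120:260,230:370],(600,600),interpolation=2)[...,::-1])"
```

```text
target [ 386.6 -126.4  298.8] tcp [ 386.6 -126.1  298. ] q [-0.55 -0.38  2.32  0.12  0.84  0.6 ]
shift in tool now [ 0.1  0.5 -0.7] rotvec [-0.0033  0.0031 -0.0003] shift in target frame [ 0.1  0.5 -0.7]
target [ 408.1 -133.1  243.2] tcp [ 386.6 -126.1  298. ] q [-0.55 -0.38  2.32  0.12  0.84  0.6 ]
shift in tool now [ 0.3  0.7 59.3] rotvec [-0.0033  0.0031 -0.0003] shift in target frame [ 0.1  0.5 59.3]
```

View pics/c4.png

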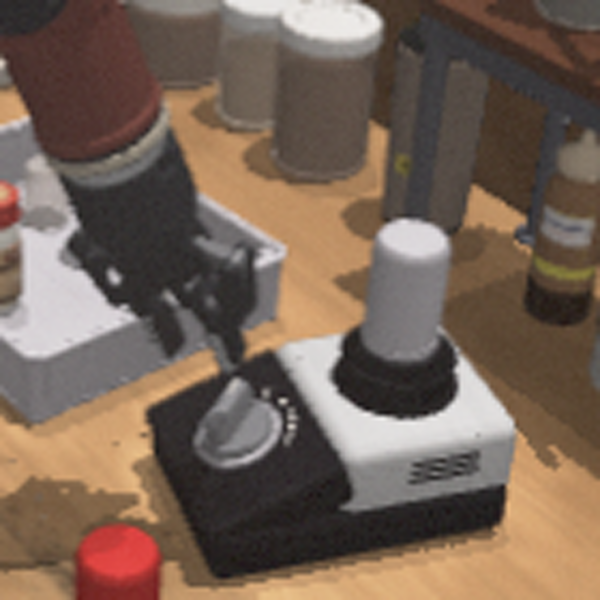

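The cup stands in the socket, and the open fingers are in line above the dial's bar (235,410). I'll advance along the axis.

Call:
{"op": "step_arm", "data": {"series": [0,0,0.012,0,0,0,0,0,0.012,0,0,0,0,0,0.01,0,0,0,0,0,0.008,0,0,0,0,0,0.006,0,0,0,0,0,0.005,0,0,0,0,0,0.004,0,0,0,0,0,0,0,0,0]}}

```text
t: 18.4
tcp_pos: [407.0, -132.5, 246.8]
orientation: [2.875, 0.523, 0.503]
ft_force: [-0.5, 0.3, -0.4]
finger_gap: 42.4
gripper_force: 0.0
```

Call:
{"op": "step_arm", "data": {"series": [0,0,0,0,0,0,0,0,0,0,0,0,0,0,0,0,0,0,0,0,0,0,0,0,0,0,0,0,0,0,0,0,0,0,0,0,0,0,0,0,0,0,0,0,0,0,0,0], "grip": 0, "force": 60}}

```text
t: 19.4
tcp_pos: [406.9, -132.0, 247.4]
orientation: [2.876, 0.524, 0.504]
ft_force: [-5.3, 6.3, 7.4]
finger_gap: 11.5
gripper_force: 58.6
```

```bash
python3 -c "
from d import *
go(31);s=get_state();print(s['ft_force'],s['ft_torque'],s['finger_gap'])"
```

```text
target [ 408.1 -133.1  243.2] tcp [ 406.9 -132.   247.4] q [-0.53 -0.22  2.31  0.14  0.68  0.59]
shift in tool now [-0.7  0.4  4.4] rotvec [-0.001   0.      0.0001] shift in target frame [-0.7  0.4  4.4]
[-5.34049287  6.27828822  7.3796811 ] [0.72334297 0.4950367  0.22558372] 11.516588671196404
```

Call:
{"op": "step_arm", "data": {"series": [0,-0.001,0,0,0,0,0,0,0,0,0,0.12,0,0,0,0,0,0.12,0,0,0,0,0,0.12,0,0,0,0,0,0.12,0,0,0,0,0,0.12,0,0,0,0,0,0.12,0,0,0,0,0,0.12]}}

```text
t: 20.4
tcp_pos: [406.7, -132.6, 247.4]
orientation: [2.97, -0.732, 0.595]
ft_force: [-5.8, -6.1, 3.4]
finger_gap: 11.8
gripper_force: 58.7
```

Call:
{"op": "step_arm", "data": {"series": [0,0,0,0,0,0.1,0,0,0,0,0,0.1,0,0,0,0,0,0.1,0,0,0,0,0,0.1,0,0,0,0,0,0.08,0,0,0,0,0,0.06,0,0,0,0,0,0,0,0,0,0,0,0]}}

```text
t: 21.4
tcp_pos: [406.3, -133.0, 247.2]
orientation: [-2.63, 1.468, -0.575]
ft_force: [-9.8, -8.9, 5.8]
finger_gap: 11.3
gripper_force: 59.2
```

```bash
python3 -c "
from d import *
go(31,.66-1.35);s=get_state();print(s['ft_force'],s['ft_torque'],s['finger_gap'],s['gripper_force'])
a,_=snap('scene','s5')
cv2.imwrite('pics/c5.png',cv2.resize(a['frame'][120:260,230:370],(600,600),interpolation=2)[...,::-1])"
```

```text
target [ 408.1 -133.1  243.2] tcp [ 406.3 -133.   247.2] q [-0.53 -0.22  2.31  0.13  0.68  1.97]
shift in tool now [-0.2 -0.4  4.4] rotvec [ 0.0032 -0.003  -0.0275] shift in target frame [-0.2 -0.4  4.4]
[-9.79447707 -8.9003165   5.84012553] [-1.62851662  1.52205133 -0.38595812] 11.270486776682999 59.180200695991516
```

View pics/c5.png

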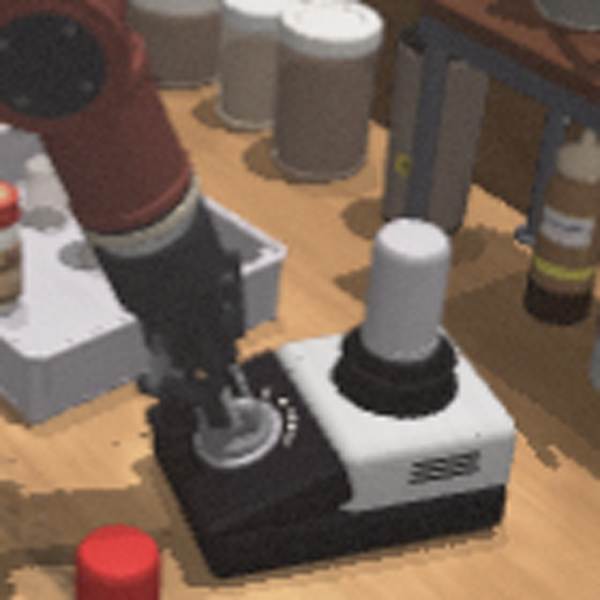

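The torque about the dial axis is about 0.39 Nm. That is above the spring's 0.16 Nm, so the dial is against its stop. I'll hold for a second, confirm and hand in.

Call:
{"op": "step_arm", "data": {"series": [0,0,0,0,0,0,0,0,0,0,0,0,0,0,0,0,0,0,0,0,0,0,0,0,0,0,0,0,0,0,0,0,0,0,0,0,0,0,0,0,0,0,0,0,0,0,0,0]}}

```text
t: 22.45
tcp_pos: [406.3, -133.0, 247.3]
orientation: [-2.63, 1.468, -0.575]
ft_force: [-10.1, -10.3, 5.3]
finger_gap: 11.9
gripper_force: 59.2
```

```bash
python3 -c "
from d import *
s=get_state();print(s['ft_force'],s['ft_torque']@ax,s['finger_gap'],s['gripper_force'])
go(31,.66-1.35)
P=snap('scene','s6')[1]; h0=(P-C)@ax; v=P-C; r=np.hypot(v@up,v@left)
m=(h0>14)&(h0<34)&(r<26)&(r>15); t=np.c_[v@up,v@left][m]; print(m.sum(),np.c_[t,h0[m]].round()[::4].tolist())"
```

```text
[-10.06734644 -10.26742321   5.28398624] 0.40902728635843943 11.925941050804704 59.179943203926086
target [ 408.1 -133.1  243.2] tcp [ 406.3 -133.   247.3] q [-0.53 -0.22  2.31  0.13  0.68  1.97]
shift in tool now [-0.2 -0.4  4.4] rotvec [ 0.0032 -0.003  -0.0275] shift in target frame [-0.2 -0.4  4.4]Traceback (most recent call last):
  File "<string>", line 6, in <module>
    m=(h0>14)&(h0<34)&(r<26)&(r>15); t=np.c_[v@up,v@left][m]; print(m.sum(),np.c_[t,h0[m]].round()[::4].tolist())
                                       ~~~~~~~~~~~~~~~~~~^^^
IndexError: boolean index did not match indexed array along axis 1; size of axis is 1024 but size of corresponding boolean axis is 512
```

```bash
python3 -c "
from workcell import *
print(close_job())"
```

```text
the job is handed in; nothing more can be done
None
```

The job is handed in, but no verdict came back: the cup stands home in the socket (top at z = 213 mm) and is released, nothing was seen to fall in the pan, and the gripper was still holding the dial at pulse. I inferred the dial angle from the tool turn of 1.38 rad and a steady 0.41 Nm against the stop, because the gripper hid the bar from the camera.

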